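# Load two sampling pucks into the spring magazine

### The job

Load both loose sampling pucks into the spring-loaded puck magazine, one at a time, crystal side up: lay a puck between the four guide rods on top of the sprung lips, press it down until it has snapped under both lips, then do the same with the other so that the two are stacked inside and held down by the lips. Let go, and leave the tape roll, the die body and the sample pot where they stand.

Things in the scene. Friction and masses are not known exactly. Their poses are not given: they have to be found in the camera images.
- magazine: Puck magazine, an aluminium fixture fixed to the worktop, 108 x 66 mm, 71 mm high. Origin: centre of its underside, at worktop height on the upright axis; z up. Base plate 12 mm thick. Lip housings (38 mm wide, x = +-29 to +-47 mm, top 64 mm up) stand on the +x and -x sides. The +y and -y sides are open above the base, for fingers that hold a puck by its rim along the y line.
- guide_rods (a point): Point on the magazine's axis 71 mm above its underside, level with the tips of the four upright steel guide rods (8 mm diameter, at magazine x, y = +-20.2 mm). Rods are straight up to 62 mm, then taper to blunt tips at 71 mm. A 46 mm puck has 1.5 mm play all round between them; the gap between the rods on the +-y sides is 32 mm.
- lip_rest (a point): Point on the magazine's axis 55 mm above its underside: about where the underside of a centred puck comes to rest when laid on the two lips. From there it must be pressed down about 14 to 16 mm, roughly 10 to 20 N in all; 35 mm is free between the prongs of the two lips for what presses.
- magazine_mouth (a point): Point on the magazine's axis level with the undersides of the lips, 50 mm above the magazine's underside. A puck is in when its top face is at or below this height and the lips have snapped out over it.
- lip_front (a joint): Sprung grey lip on the -x side: 0 = out over the mouth (holding), up to 0.007 m = pushed back into its housing; spring 0.4 N plus 400 N/m. Two 5 mm wide prongs at magazine y = +-11 mm reach in to 17.5 mm from the axis, undersides 50 mm up, tops bevelled at 45 degrees from 52 up to 59 mm, so that a puck pressed down drives the lip back.
- lip_back (a joint): The same sprung lip on the +x side, mirrored: 0 = out (holding), up to 0.007 m = pushed back.
- follower (a joint): Black round spring platform (39 mm diameter) in the magazine: travel downwards in m. 0 = empty, its top 48 mm above the magazine's underside; about 0.007 with one puck held under the lips, about 0.016 with two; stop at 0.024. Spring 4 N at 0 plus 250 N/m: it lifts the pucks against the undersides of the lips.
- puck_a: Sampling puck: flat pale grey metal disc, 46 mm diameter, 9 mm thick, with a small round amber crystal in the middle of its top; about 0.16 kg. Origin: centre of its underside, z up. Lies crystal up on the worktop.
- puck_b: The second sampling puck, the same as puck_a.
- tape: Bystander: roll of beige tape, 68 mm diameter, 19 mm high. Origin: centre of its underside.
- die: Bystander: steel pellet-die body, cylinder 38 mm diameter, 36 mm high. Origin: centre of its underside.
- pot: Bystander: white screw-top sample pot, 37 mm diameter, 34 mm high. Origin: centre of its underside.
There are look-alikes about, which are no part of the job. Leave any green or purple look-alike of the puck_b alone. Leave any purple look-alike of the puck_a alone.

How it is judged:
By the outcome, as a careful person would: the job done as asked, in the order asked, and still so for the second after the job is handed in, with the robot touching nothing.
It also fails if it takes over 58 s, if anything falls off the work surface, if the arm or the gripper's body presses on something with over 40 N, if the wrist force passes 120 N, or if a joint passes its speed limit or range.

### The arm

A 6-joint arm with a two-finger parallel gripper is mounted at the origin on a cart in front of the work surface, level with it; the furniture and walls round the work are solid. World frame = base frame: x ahead of the robot, y to its left, z up, the work surface at z = 0. Lengths are in m, angles in degrees, forces in N, time in s.
With the tool pointing down it reaches from about 0.325 to 1 m from the base axis. Payload 5.1 kg.
Tool frame: the origin (TCP) lies at the very end of the fingers, on their centre line; the grasp point (between the pads) lies 19 mm behind it (tcp_to_grasp is the distance from the TCP to the grasp point, in m); z points along the fingers, y is the line along which they close (so a half turn about z gives the same grasp; the last joint's range is limited). The gripper opens to 85 mm and grips with 20 to 120 N. Pads are 22 mm wide; open, the fingers measure 114 mm over their backs; the gripper's body (76 mm by 85 mm) begins 54 mm behind the grasp point. The pads swing forward as they close: fully open they stand 13 mm farther back than shut.
Start: joints at [-81.738, 7.093, 94.555, -0, 78.352, -4.733], TCP at [0.146, -0.633, 0.231] pointing down, gripper open.
Joint ranges: [-149.61, 149.61], [-58.7, 133.49], [1.44, 155.28], [-77.14, 257.14], [18.33, 153.61], [-166.67, 166.67]. Speed limits (degrees/s): [147.25, 147.25, 180, 180, 180, 180].

### API

Orientations are given as [roll, pitch, yaw] about the fixed x, y, z axes, in that order (R = Rz(yaw) Ry(pitch) Rx(roll)).
In Python, from cell import * gives the robot as it stands. The module is installed in compiled form; this text tells all that it offers.
- The arm moves only by the shell command python3 -m crank 'ROWS'. ROWS is JSON, a list of rows, each a list of 7 numbers: the shift along the tool's x, y, z in cm, then the turn, a rotation vector about the tool's x, y, z in degrees, then the closure in counts, from 0 (fully open) to 255 (shut). In form: [[x, y, z, ax, ay, az, fingers], ...]. A call has 1 to 12 rows; each row is the pose to reach, as a shift and turn from the pose commanded when the call began, along the tool's axes at that moment; what a row does not reach only later rows make up. A row lasts 1/8 s, in which the tool goes at most 62.5 mm and 10.7 degrees, less where a joint would pass 70% of its speed; a pose out of reach is approached as far as the arm can. A call with a gripper value outside its range is refused whole. The fingers move at their own pace and stop on an object; the grip force is fixed at half the most. Time passes only in rows, so rows that repeat a pose let the fingers close. It gives the time, the measured TCP pose, the force, the opening and the grip force at its end, in the units of the state.
- get_obs(): the state, without advancing time (a new reading comes with each control period).
- grab_frame(name): name is "scene" or "top" or "wrist"; returns a dict with "img" (384x512x3 uint8, red, green, blue), "vertical_fov" (degrees; the focal length in pixels is half the picture's height over the tangent of half this angle, whatever the lens; pixels are square), "cx", "cy" (the principal point, pixels), "world_from_camera" (4x4, takes a point from camera to world coordinates); the wrist camera has in their place "hand_eye" (4x4, takes a point from camera to tool coordinates, whose origin is the TCP and whose axes are the flange's). Camera axes: x right, y up, looking along -z (the intrinsics and any distortion apply to the point x, -y, -z); pixel columns grow to the right and rows downward; lengths in m; the calibration is good to about 2 mm. A picture is of the moment at which its call begins: read the wrist's pose just before it. There is no depth.
- job_done(): hands the job in; it is judged then, once.
Trained networks look in the newest picture that a camera, given by its name, has taken for a name from the list of things; names that differ only in an ending like _2 or _b are one class to them, and where a whole thing is asked for, a point or a joint stands for the part that bears it (a point fixed in the world has none). Each returns a list of dicts, best first, with "p" (0 to 1); they miss things now and then, are a little off and sometimes report something else, mostly with a low value. They report only what shows in the picture. A call takes as long as a camera call. They do not tell look-alikes from the thing itself.
- search_frame(camera, name): "extent" ([left, top, width, height] in pixels, round what is visible of it).
- tip_of(camera, name): "pixel" ([column, row] in pixels: a listed point, or the origin of a listed thing).
The state is a dict: "clock": time; "joint_positions": joint angles; "joint_vel": joint speeds; "joint_torque": joint torques, N m; "eef_pos": TCP position; "tool_rot": TCP orientation; "contact_force": force on the tool from outside, world axes, zero at the start; "torque": the same for the moment, N m; "width": opening from 0.0 (shut) to 1.0 (fully open); "gripper_force": force on a finger pad.
Only numpy, scipy, OpenCV 4.12 (cv2) and the standard library are available. Lean on these libraries where they do the work, as an engineer would, in place of code of your own. Each camera call takes 0.05 s, during which the arm holds its last target. There are 200 camera calls.

## Working session

There is one attempt and no reset: what is moved stays moved. The work goes in short steps, Python scripts to look and compute and a shell command to move; the robot and the scene stay as the last step left them, time stands still between calls to the robot, and variables do not carry over. Pictures are saved under pics/ and viewed, at most 10 in all, crops included, and the job is handed in when it is done.

```bash
mkdir -p pics; cat > h.py <<'E'
from cell import *
import numpy as np, cv2
from scipy.spatial.transform import Rotation as R
def cam(f,o=None):
    if "world_from_camera" in f: M=np.array(f["world_from_camera"])
    else:
        T=np.eye(4);T[:3,:3]=R.from_euler('xyz',o["tool_rot"],degrees=True).as_matrix();T[:3,3]=o["eef_pos"];M=T@np.array(f["hand_eye"])
    fl=f["img"].shape[0]/2/np.tan(np.radians(f["vertical_fov"]/2))
    return M,fl,f["cx"],f["cy"]
def px2w(c,px,z):
    M,fl,cx,cy=c
    d=M[:3,:3]@np.array([(px[0]-cx)/fl,-(px[1]-cy)/fl,-1]);t=(z-M[2,3])/d[2]
    return M[:3,3]+t*d
def w2px(c,p):
    M,fl,cx,cy=c
    q=M[:3,:3].T@(np.array(p)-M[:3,3]);return np.array([cx-fl*q[0]/q[2],cy+fl*q[1]/q[2]])
def save(f,n): cv2.imwrite("pics/"+n,f["img"][:,:,::-1])
E
python3 - <<'E'
from h import *
f=grab_frame("scene");g=grab_frame("top")
cv2.imwrite("pics/a.png",np.vstack([f["img"],g["img"]])[:,:,::-1][:, :] if 0 else cv2.resize(np.hstack([f["img"],g["img"]]),(800,300))[:,:,::-1]); save(g,"top0.png")
print({k:v for k,v in g.items() if k!="img"})
print(get_obs())
c=cam(g);cs=cam(f)
for n,z in [("puck_a",0),("magazine",0),("guide_rods",.071),("lip_rest",.055),("magazine_mouth",.05),("tape",0),("die",0),("pot",0)]:
    for cn,cc in (("top",c),("scene",cs)):
        for r in tip_of(cn,n)[:5]: print(n,cn,round(r["p"],2),np.round(r["pixel"]),np.round(px2w(cc,r["pixel"],z),4))
E
```

```text
{'vertical_fov': 49.176510451037494, 'cx': 257.33697382235954, 'cy': 194.31209375002135, 'world_from_camera': array([[-0.01375938,  0.98079755, -0.19454264,  0.31755596],
       [-0.99969783, -0.01745721, -0.0173061 , -0.02678328],
       [-0.02036995,  0.19424573,  0.98074138,  1.1186734 ],
       [ 0.        ,  0.        ,  0.        ,  1.        ]])}
{'clock': 0.1, 'joint_positions': array([-8.17396178e+01,  7.13020217e+00,  9.46249142e+01,  9.76235881e-04,
        7.83519511e+01, -4.73248015e+00]), 'joint_vel': array([-0.08623379, -0.01279029, -0.1897675 , -0.02844278,  0.02264262,
        0.03742533]), 'joint_torque': array([-2.81273615e-04, -4.24930429e+01, -3.66653001e+01, -4.87758723e-05,
        3.97042415e-03,  3.39877818e-05]), 'eef_pos': array([ 0.14603908, -0.63282625,  0.2301848 ]), 'tool_rot': array([-1.79893376e+02, -9.78593198e-03,  1.29926552e+01]), 'contact_force': array([ 0.27456067, -0.80373425, -0.79442606]), 'torque': array([-0.03688233, -0.0196697 , -0.00029444]), 'gripper_force': 0.0, 'width': 0.9998885250385704}
puck_a top 0.78 [304. 208.] [ 0.5004 -0.1331  
[... 695 characters left out ...]
[0.5399 0.122  0.055 ]
lip_rest scene 0.73 [222. 216.] [0.5416 0.109  0.055 ]
lip_rest scene 0.72 [224. 216.] [0.5383 0.1048 0.055 ]
magazine_mouth top 0.67 [209. 193.] [0.5353 0.1177 0.05  ]
magazine_mouth scene 0.91 [222. 220.] [0.5316 0.1148 0.05  ]
tape top 0.82 [138. 253.] [0.3854 0.3121 0.    ]
tape scene 0.93 [177. 300.] [0.3847 0.318  0.    ]
tape scene 0.72 [296. 207.] [ 0.5075 -0.1361  0.    ]
die top 0.6 [155. 200.] [0.5283 0.2718 0.    ]
die top 0.55 [209. 191.] [0.5521 0.1242 0.    ]
die scene 0.69 [174. 255.] [0.5201 0.2737 0.    ]
pot top 0.7 [250. 151.] [0.6636 0.0125 0.    ]
pot scene 0.5 [234. 194.] [0.6574 0.0109 0.    ]
pot scene 0.36 [293. 204.] [ 0.5224 -0.1336  0.    ]
```

View pics/top0.png

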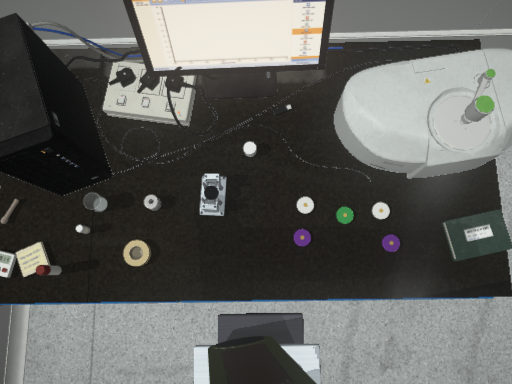

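View pics/a.png

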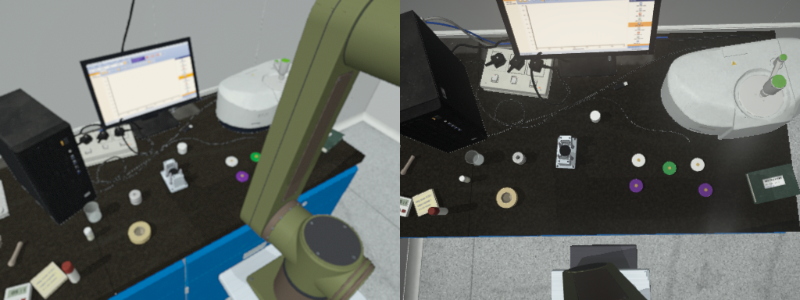

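The top view shows five discs. White at about (305,205) and (381,211), purple at (302,237) and (391,243), green at (345,215). The two white ones fit "pale grey with amber crystal". I'll confirm with an enlarged crop and measure the magazine's yaw.

```bash
cat >> h.py <<'E'
def go(p,yaw,o=None):
    "tool-frame shift (cm) and rotvec (deg) from the present pose to TCP p, pointing down, with yaw"
    o=o or get_obs();A=R.from_euler('xyz',o["tool_rot"],degrees=True);B=R.from_euler('xyz',[180,0,yaw],degrees=True)
    return np.round(A.inv().apply(np.array(p)-o["eef_pos"])*100,2),np.round((A.inv()*B).as_rotvec(degrees=True),2)
E
python3 - <<'E'
from h import *
g=grab_frame("top");c=cam(g);im=g["img"]
big=np.hstack([cv2.resize(im[190:262,275:411],(544,288),interpolation=3),cv2.resize(im[165:225,187:237],(240,288),interpolation=3)])
cv2.imwrite("pics/b.png",big[:,:,::-1])
h=cv2.cvtColor(im,cv2.COLOR_RGB2HSV)
for u,v in((305,205),(381,211)):
    m=np.zeros(im.shape[:2],np.uint8);s=np.s_[v-15:v+16,u-15:u+16];m[s]=(h[s][...,2]>110);
    ys,xs=np.nonzero(m);px=(xs.mean(),ys.mean());p=px2w(c,px,.007);print(px,m.sum(),p)
p=[.50,-.135,.20];print(go(p,0))
E
```

```text
(np.float64(304.8247863247863), np.float64(204.74358974358975)) 234 [ 0.50728632 -0.13414073  0.007     ]
(np.float64(380.40408163265306), np.float64(210.35918367346937)) 245 [ 0.4886402  -0.33456212  0.007     ]
(array([ 45.69, -40.6 ,   3.13]), array([ 0.  , -0.  , 12.99]))
```

View pics/b.png

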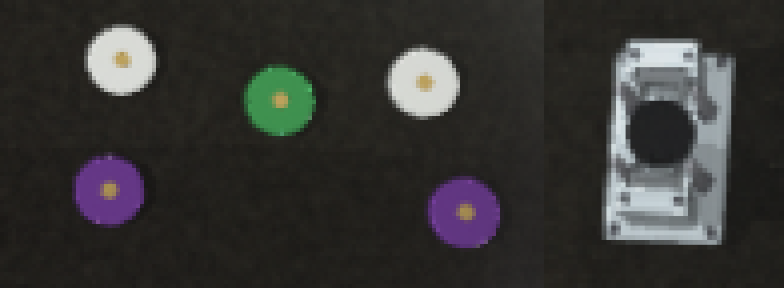

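The crop confirms both white discs with amber crystals, at crop (122,60) and (424,83). The look-alikes are green and purple. The magazine's yaw is about -3.6 degrees. Next I go above the left white puck, puck 1.

```bash
python3 -m crank '[[5,-4.4,0,0,0,3,0],[11,-9.5,0,0,0,6,0],[16,-14,1,0,0,9,0],[21,-18.5,1,0,0,12,0],[26,-23,2,0,0,16,0],[31,-27.5,2,0,0,16,0],[36,-32,3,0,0,16,0],[41,-36.5,3,0,0,16,0],[46.4,-40.4,3,0,0,16,0],[46.4,-40.4,3,0,0,16,0],[46.4,-40.4,3,0,0,16,0]]'
python3 - <<'E'
from h import *
o=get_obs();g=grab_frame("wrist");c=cam(g,o);im=g["img"];save(g,"w1.png");print(o["eef_pos"],o["tool_rot"],np.round(g["hand_eye"],3).tolist())
for r in tip_of("wrist","puck_a"): print(r["p"],r["pixel"],px2w(c,r["pixel"],0))
m=(cv2.cvtColor(im,cv2.COLOR_RGB2HSV)[...,2]>110).astype(np.uint8)
n,l,s,ce=cv2.connectedComponentsWithStats(m)
for i in range(1,n):
    if s[i,4]>300: print(s[i],ce[i],px2w(c,ce[i],.008))
E
```

```text
clock: 2.33
eef_pos: [0.5089, -0.1326, 0.2014]
tool_rot: [-180.0, -0.0, -2.7]
contact_force: [-0.4, -0.6, -0.9]
width: 0.997
gripper_force: 0.0
[ 0.50886825 -0.13259855  0.20135278] [-1.79978725e+02 -7.61797493e-03 -2.69798487e+00] [[-0.0, 0.958, 0.287, 0.072], [1.0, -0.0, 0.001, -0.0], [0.001, 0.287, -0.958, -0.143], [0.0, 0.0, 0.0, 1.0]]
0.89 [415.9, 232.8] [ 0.40295195 -0.35379035  0.        ]
0.73 [333.7, 185.3] [ 0.47746463 -0.23663931  0.        ]
0.71 [258.1, 165.8] [ 0.50840297 -0.13781349  0.        ]
0.64 [411.1, 176.0] [ 0.48543117 -0.33737191  0.        ]
0.61 [250.6, 229.7] [ 0.41840494 -0.12353591  0.        ]
0.5 [30.6, 157.9] [0.53245248 0.15413133 0.        ]
[  349     0   163   107 12329] [445.27382594  41.9068862 ] [ 0.64093845 -0.3523945   0.008     ]
[  89   11   48   46 1579] [111.82583914  34.0778974 ] [0.6663211  0.01798931 0.008     ]
[   0  108   93   98 6057] [ 48.51840845 154.47416213] [0.53679926 0.12373134 0.008     ]
[ 238  149   38   38 1163] [256.4144454  167.59587274] [ 0.50786651 -0.13553737  0.008     ]
[ 393  157   41   37 1193] [412.91533948 174.60603521] [ 0.48938195 -0.33479168  0.008     ]
[ 319  169   38   35 1048] [337.44942748 185.8769084 ] [ 0.47885888 -0.23917441  0.008     ]
[234 214  35  33 912] [250.94078947 230.44736842] [ 0.42104319 -0.12423287  0.008     ]
[402 220  37  32 949] [420.16965227 235.10958904] [ 0.40332162 -0.35498949  0.008     ]
[129 235  37  48 488] [145.45081967 258.69057377] [0.38448581 0.02629959 0.008     ]
[342 235  38  48 498] [361.89558233 258.72289157] [ 0.37032968 -0.27791225  0.008     ]
[490 311  22  26 321] [503.58255452 319.95950156] [ 0.25489141 -0.49944096  0.008     ]
[303 318  34  16 342] [320.5380117  323.66666667] [ 0.26070627 -0.2224764   0.008     ]
[  65  340   58   44 1669] [ 95.53984422 365.85739964] [0.19355017 0.13859941 0.008     ]
[ 386  340   57   44 1673] [411.85953377 365.86610879] [ 0.17027592 -0.37149769  0.008     ]
```

View pics/w1.png

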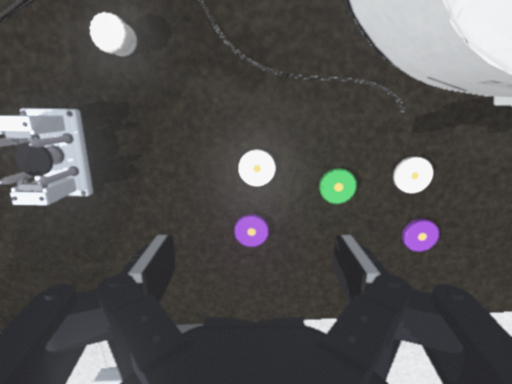

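Puck 1 is at image (256,168), world (0.5075,-0.135). Puck 2 is at (413,175), world (0.489,-0.335). The magazine is on the left at (48,155). Both cameras agree, so I descend on puck 1.

```bash
python3 -m crank '[[-0.13,0.25,6,0,0,0,80],[-0.13,0.25,12,0,0,0,80],[-0.13,0.25,17,0,0,0,80],[-0.13,0.25,19,0,0,0,80],[-0.13,0.25,20.2,0,0,0,80],[-0.13,0.25,20.2,0,0,0,80]]'
python3 - <<'E'
from h import *
o=get_obs();g=grab_frame("wrist");c=cam(g,o);im=g["img"];save(g,"w2.png");print(o["eef_pos"],o["tool_rot"],o["width"],o["contact_force"])
m=(cv2.cvtColor(im,cv2.COLOR_RGB2HSV)[...,2]>150).astype(np.uint8)
n,l,s,ce=cv2.connectedComponentsWithStats(m)
for i in range(1,n):
    if s[i,4]>1000: print(s[i],ce[i],px2w(c,ce[i],.009))
E
```

```text
clock: 3.18
eef_pos: [0.5054, -0.1386, -0.0009]
tool_rot: [-180.0, 0.0, -3.1]
contact_force: [-0.0, -0.3, 1.7]
width: 0.684
gripper_force: 0.0
[ 0.50543766 -0.13856015 -0.00085972] [-1.79991974e+02  4.25351902e-02 -3.09054097e+00] 0.6844974785661126 [-0.0169688  -0.33295093  1.68893265]
[ 204  197   89  100 6547] [248.10707194 244.01053918] [ 0.50605759 -0.13536051  0.009     ]
[ 388  238   87   68 3652] [437.13937568 267.1213034 ] [ 0.48594421 -0.24069127  0.009     ]
```

View pics/w2.png

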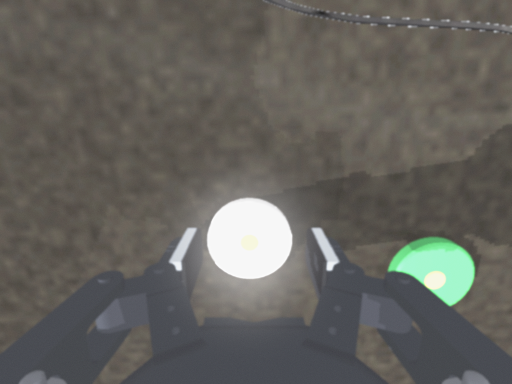

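Puck 1 lies between the fingers at (250,238), about 3 mm off centre. I correct and close.

```bash
python3 -m crank '[[0.1,-0.3,0,0,0,0,80],[0.1,-0.3,0,0,0,0,200],[0.1,-0.3,0,0,0,0,200],[0.1,-0.3,0,0,0,0,200],[0.1,-0.3,0,0,0,0,200],[0.1,-0.3,-4,0,0,0,200],[0.1,-0.3,-8,0,0,0,200],[0.1,-0.3,-14,0,0,0,200],[0.1,-0.3,-14,0,0,0,200]]'
python3 - <<'E'
from h import *
o=get_obs();g=grab_frame("wrist");c=cam(g,o);im=g["img"];save(g,"w3.png");print(o["eef_pos"],o["tool_rot"],o["width"],o["contact_force"])
f=grab_frame("top")
M,fl,cx,cy=c;H=np.array(g["hand_eye"]);print(fl,cx,cy)
for r in tip_of("wrist","puck_a"): print(r)
E
```

```text
clock: 4.35
eef_pos: [0.5111, -0.1361, 0.1463]
tool_rot: [179.8, -0.7, -3.0]
contact_force: [-0.4, -0.2, -1.0]
width: 0.499
gripper_force: 61.2
[ 0.51109229 -0.13612087  0.14633241] [179.77229716  -0.70685849  -2.98054042] 0.4991207136765035 [-0.36036138 -0.22985841 -1.0115953 ]
270.60670643064987 253.72881205603628 188.58940775682774
{'pixel': [431.3, 188.2], 'p': 0.92}
{'pixel': [254.3, 238.4], 'p': 0.88}
{'pixel': [347.3, 201.2], 'p': 0.83}
{'pixel': [440.9, 256.1], 'p': 0.59}
```

View pics/w3.png

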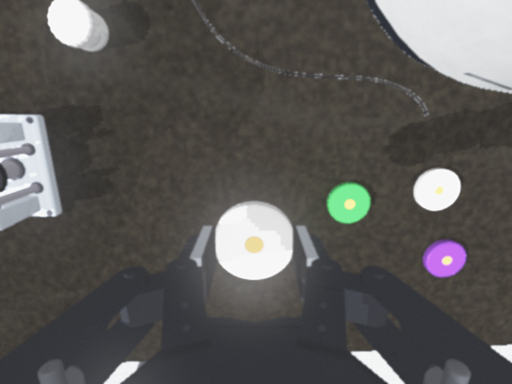

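Puck 1 is held level, crystal at (254,244). Next I go to a viewpoint just short of the magazine.

```bash
python3 -m crank '[[-1.2,-5.2,-3,0,0,0,200],[-2.4,-10.1,-6,0,0,0,200],[-3.6,-15,-6,0,0,0,200],[-4.8,-20,-6,0,0,0,200],[-6,-24.8,-6,0,0,0,200],[-6,-24.8,-6,0,0,0,200],[-6,-24.8,-6,0,0,0,200],[-6,-24.8,-6,0,0,0,200],[-6,-24.8,-6,0,0,0,200]]'
python3 - <<'E'
from h import *
o=get_obs();g=grab_frame("wrist");c=cam(g,o);im=g["img"];save(g,"w4.png");cv2.imwrite("pics/w4b.png",cv2.resize(im[20:220,130:380],(750,600),interpolation=3)[:,:,::-1]);print(o["eef_pos"],o["tool_rot"],o["width"],o["contact_force"])
print(c[0][:3,3])
for n,z in [("magazine",0),("guide_rods",.071),("lip_rest",.055),("magazine_mouth",.05)]:
    for r in tip_of("wrist",n)[:2]: print(n,r["p"],r["pixel"],px2w(c,r["pixel"],z))
E
```

```text
clock: 5.62
eef_pos: [0.4604, 0.115, 0.1991]
tool_rot: [180.0, 0.0, -3.1]
contact_force: [0.4, -0.3, -1.1]
width: 0.498
gripper_force: 61.5
[0.4604022  0.11495883 0.19905796] [ 1.79989271e+02  2.48993869e-02 -3.11311397e+00] 0.49757803864383365 [ 0.36316763 -0.29059134 -1.13206026]
[0.53237164 0.11109058 0.34217064]
guide_rods 0.89 [252.7, 101.0] [0.53834599 0.11195747 0.071     ]
lip_rest 0.79 [257.3, 103.5] [0.53604036 0.10749188 0.055     ]
magazine_mouth 0.68 [253.2, 99.2] [0.54053486 0.11141516 0.05      ]
```

View pics/w4b.png

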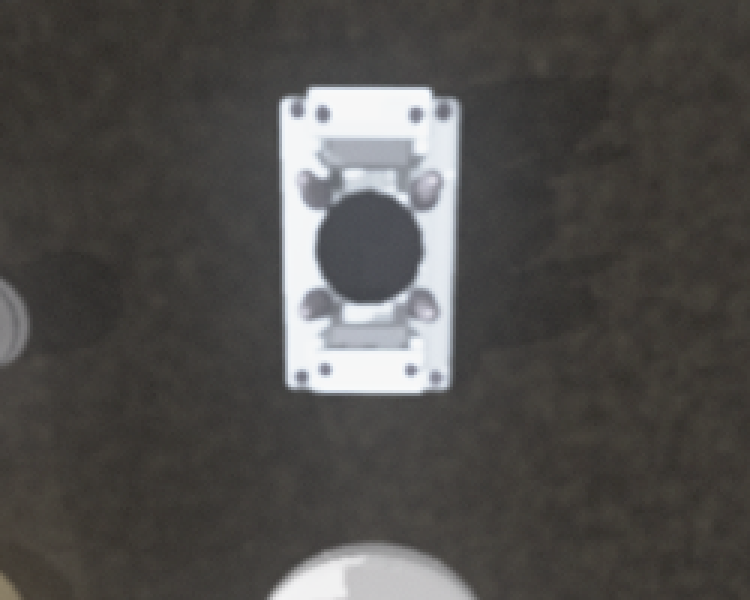

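The magazine is directly below the camera, follower centre at crop (370,246) and base corners at (280,97), (461,98), (451,389), (287,389). I fit its pose and the held puck's position in the tool frame.

```bash
python3 - <<'E'
from h import *
from scipy.optimize import least_squares
o=get_obs();g=grab_frame("wrist");c=cam(g,o);im=g["img"]
pts=[((280,97),(54,33,12)),((461,98),(54,-33,12)),((451,389),(-54,-33,12)),((287,389),(-54,33,12)),((307,87),(47,19,64)),((432,88),(47,-19,64)),((309,392),(-47,19,64)),((424,392),(-47,-19,64)),((370,246),(0,0,48))]
px=np.array([p[0] for p in pts])/3+[130,20];P=np.array([p[1] for p in pts])/1000
def res(v):
    W=R.from_euler('z',v[2],degrees=True).apply(P)+[v[0],v[1],0]
    return (np.array([w2px(c,w) for w in W])-px).ravel()
r=least_squares(res,[.537,.113,-3.5],loss='soft_l1',x_scale=[.01,.01,1]);print(r.x);print(np.round(r.fun.reshape(-1,2),1).tolist())
print('follower',px2w(c,px[-1],.048))
# held puck
z=o["eef_pos"][2]+.0099
h=cv2.cvtColor(im,cv2.COLOR_RGB2HSV);s=h[220:270,225:285];m=(s[...,1]>60)&(s[...,2]>120)&(s[...,0]<40)
ys,xs=np.nonzero(m);k=(xs.mean()+225,ys.mean()+220)
T=R.from_euler('xyz',o["tool_rot"],degrees=True)
print(m.sum(),k,T.inv().apply(px2w(c,k,z)-o["eef_pos"]))
hh=cv2.cvtColor(im,cv2.COLOR_RGB2GRAY)[195:285,205:305];b=(hh>150).astype(np.uint8);cn=max(cv2.findContours(b,0,1)[0],key=cv2.contourArea);e=cv2.fitEllipse(cn);print(e)
k=(e[0][0]+205,e[0][1]+195);print(T.inv().apply(px2w(c,k,z)-o["eef_pos"]))
print(o["eef_pos"])
E
```

```text
[ 0.53716959  0.11258474 -3.43231446]
[[0.3, -0.4], [-0.5, -0.3], [-0.5, 0.1], [0.2, -0.3], [0.5, 0.3], [-0.4, 0.3], [1.2, -0.5], [-0.2, -0.2], [-0.3, 0.7]]
follower [0.53787525 0.11220313 0.048     ]
234 (np.float64(253.62820512820514), np.float64(244.42307692307693)) [ 0.00021111 -0.00020664 -0.00989997]
((48.554500579833984, 45.81987762451172), (77.02996826171875, 78.63758087158203), 107.34142303466797)
[ 0.00239753 -0.00024651 -0.00989966]
[0.46034378 0.11561383 0.19939652]
```

```bash
python3 -m crank '[[4,-0.1,4,0,0,0.3,200],[7.65,-0.12,8,0,0,0.3,200],[7.65,-0.12,10,0,0,0.3,200],[7.65,-0.12,12,0,0,0.3,200],[7.65,-0.12,12,0,0,0.3,200],[7.65,-0.12,12,0,0,0.3,200],[7.65,-0.12,12,0,0,0.3,200]]'
python3 - <<'E'
from h import *
o=get_obs();g=grab_frame("wrist");im=g["img"];cv2.imwrite("pics/w5.png",cv2.resize(im[130:330,130:380],(750,600),interpolation=3)[:,:,::-1]);print(o["eef_pos"],o["tool_rot"],o["width"],o["contact_force"])
print(go([.5371,.1126,.054],-3.4,o))
E
```

```text
clock: 6.8
eef_pos: [0.5375, 0.1134, 0.0812]
tool_rot: [-180.0, -0.2, -3.3]
contact_force: [0.5, -0.6, -1.4]
width: 0.498
gripper_force: 61.5
[0.53753214 0.11335638 0.08115505] [-179.96912821   -0.18048448   -3.29496523] 0.4979024062217754 [ 0.51361846 -0.64284225 -1.40505014]
(array([-0.05,  0.08,  2.72]), array([-0.03, -0.18,  0.11]))
```

View pics/w5.png

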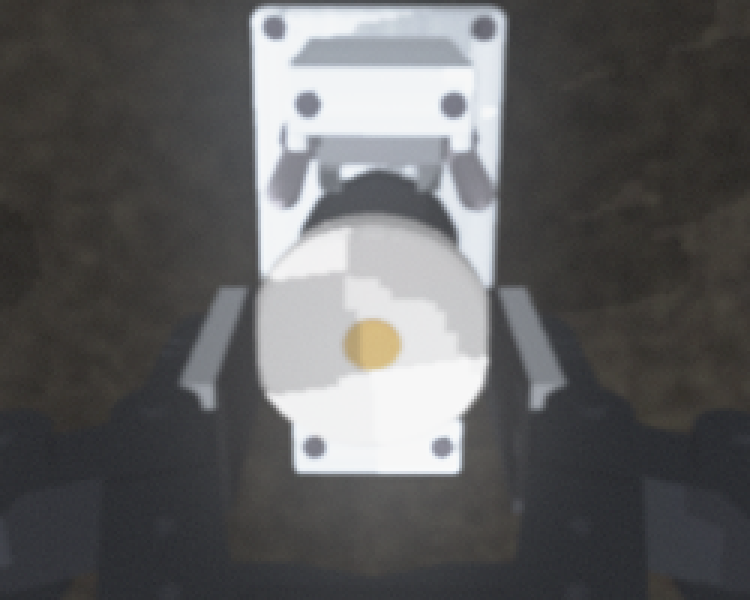

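The puck's crystal is at crop column 372 and the magazine's mid-line (rods, screws) at about 379. It needs roughly 1.5 mm along tool +y. I correct and lower onto the lips.

```bash
python3 -m crank '[[-0.05,0.14,0,0,0,0,200],[-0.05,0.14,0,0,0,0,200],[-0.05,0.14,0.8,0,0,0,200],[-0.05,0.14,1.4,0,0,0,200],[-0.05,0.14,1.4,0,0,0,200]]'; python3 -m crank '[[0,0,0.4,0,0,0,200],[0,0,0.8,0,0,0,200],[0,0,1.1,0,0,0,200],[0,0,1.1,0,0,0,200],[0,0,1.1,0,0,0,200]]'
```

```text
clock: 7.48
eef_pos: [0.5355, 0.1117, 0.0642]
tool_rot: [180.0, 0.1, -3.3]
contact_force: [-0.1, 0.9, -0.9]
width: 0.496
gripper_force: 61.5
clock: 8.1
eef_pos: [0.5364, 0.1118, 0.0546]
tool_rot: [-180.0, -0.0, -3.3]
contact_force: [1.6, 0.6, 1.2]
width: 0.497
gripper_force: 61.7
```

It sits between the rods with little force. I press 16 mm down while still gripping.

```bash
python3 -m crank '[[0,0,0.3,0,0,0,200],[0,0,0.6,0,0,0,200],[0,0,0.9,0,0,0,200],[0,0,0.9,0,0,0,200]]';python3 -m crank '[[0,0,0.3,0,0,0,200],[0,0,0.6,0,0,0,200],[0,0,0.8,0,0,0,200],[0,0,0.8,0,0,0,200],[0,0,0.8,0,0,0,200]]'
python3 - <<'E'
from h import *
o=get_obs();g=grab_frame("wrist");im=g["img"];cv2.imwrite("pics/w6.png",cv2.resize(im[130:330,130:380],(750,600),interpolation=3)[:,:,::-1]);print(o["eef_pos"],o["tool_rot"],o["width"],o["contact_force"])
E
```

```text
clock: 8.6
eef_pos: [0.538, 0.1119, 0.0472]
tool_rot: [-180.0, -0.2, -3.3]
contact_force: [2.0, 0.2, 4.1]
width: 0.496
gripper_force: 62.2
clock: 9.22
eef_pos: [0.537, 0.1118, 0.0379]
tool_rot: [-180.0, -0.1, -3.3]
contact_force: [3.2, 0.1, 5.9]
width: 0.5
gripper_force: 62.2
[0.53697446 0.11182395 0.03794361] [-1.79987255e+02 -1.11819169e-01 -3.30357388e+00] 0.500024612630093 [3.16516374 0.07503658 5.9259488 ]
```

View pics/w6.png

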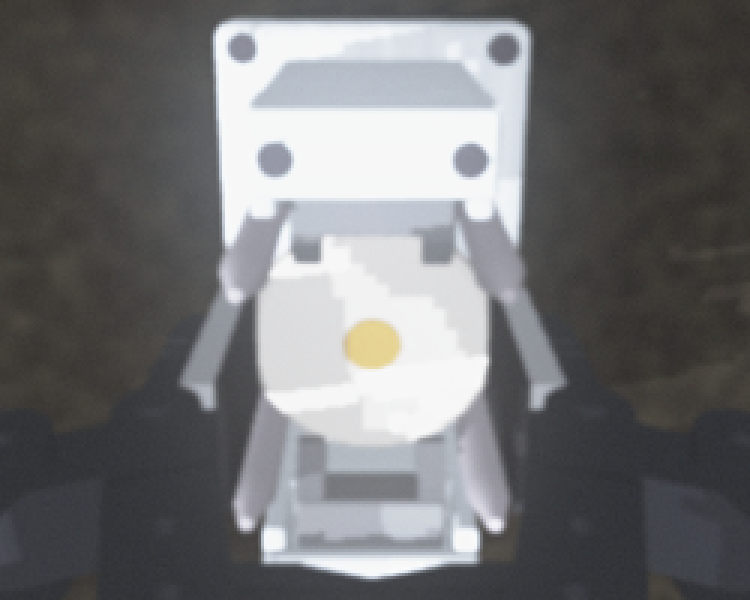

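The far prongs at (310,250) and (437,250) are over the puck. The near ones at about row 450 still seem to press on its rim (+3 N in x). I press a little deeper.

```bash
python3 -m crank '[[0,0,0.15,0,0,0,200],[0,0,0.3,0,0,0,200],[0,0,0.3,0,0,0,200]]'
python3 - <<'E'
from h import *
o=get_obs();g=grab_frame("wrist");im=g["img"];cv2.imwrite("pics/w7.png",cv2.resize(im[130:330,130:380],(750,600),interpolation=3)[:,:,::-1]);print(o["eef_pos"],o["tool_rot"],o["width"],o["contact_force"])
E
```

```text
clock: 9.65
eef_pos: [0.5369, 0.1118, 0.035]
tool_rot: [-180.0, -0.1, -3.3]
contact_force: [1.7, 0.8, 5.9]
width: 0.5
gripper_force: 62.3
[0.53693927 0.11181342 0.03496609] [-1.79989172e+02 -1.02321181e-01 -3.30513124e+00] 0.5003219315544072 [1.73601201 0.8107462  5.88306549]
```

View pics/w7.png

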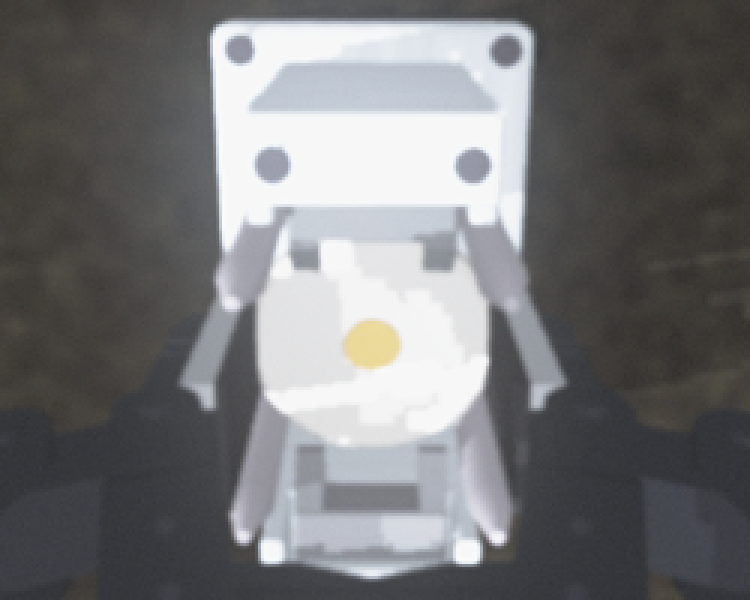

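The near prongs' tips abut the rim in this oblique view. I compare where prongs at 0 and pushed back should project.

```bash
python3 - <<'E'
from h import *
o=get_obs();g=grab_frame("wrist");c=cam(g,o)
f=lambda p:np.round((w2px(c,R.from_euler('z',-3.4,degrees=True).apply(p)+[.5372,.1118,0])-[130,130])*3)
print("rod tip near",f([-.0202,.0202,.071]),"far",f([.0202,.0202,.071]))
print("screwcheck housing far edge in",f([.029,.019,.064]),"near",f([-.029,.019,.064]))
for s in(1,-1):
  for q in(0,.003,.006): print(s,q,[f([s*(.0175+q),.011+d,.052]) for d in(-.0025,.0025)])
print("puck edge far/near at y 11",f([.0202,.011,.0455]),f([-.0202,.011,.0455]))
E
```

```text
rod tip near [245. 536.] far [233. 304.]
screwcheck housing far edge in [246. 230.] near [260. 550.]
1 0 [array([322., 269.]), array([292., 269.])]
1 0.003 [array([321., 253.]), array([292., 253.])]
1 0.006 [array([321., 236.]), array([291., 236.])]
-1 0 [array([325., 449.]), array([297., 449.])]
-1 0.003 [array([325., 463.]), array([297., 463.])]
-1 0.006 [array([325., 477.]), array([298., 477.])]
puck edge far/near at y 11 [309. 240.] [314. 440.]
```

The observed tips (far row 270, near about 447) match joint 0 on both sides, so both lips have snapped. I release and go to puck 2.

```bash
python3 -m crank '[[0,0,0,0,0,0,80],[0,0,0,0,0,0,80],[0,0,0,0,0,0,80],[0,0,-5,0,0,0,80],[0,0,-10,0,0,0,80],[-1,3,-15,0,0,0,80],[-1,9,-15,0,0,0,80],[-1.3,15,-15,0,0,0,80],[-1.6,21,-15,0,0,0,80],[-1.8,27,-15,0,0,0,80],[-2,33,-15,0,0,0,80],[-2.2,39,-15,0,0,0,80]]';python3 -m crank '[[0,5.8,0,0,0,0,80],[0,5.8,0,0,0,0,80],[0,5.8,0,0,0,0,80],[0,5.8,0,0,0,0,80],[0,5.8,0,0,0,0,80]]'
cat >> h.py <<'E'
def disc(zs):
    o=get_obs();g=grab_frame("wrist");c=cam(g,o);im=g["img"];h=cv2.cvtColor(im,cv2.COLOR_RGB2HSV)
    m=((h[...,2]>130)&(h[...,1]>60)&(h[...,0]>12)&(h[...,0]<35)).astype(np.uint8)
    n,l,s,ce=cv2.connectedComponentsWithStats(m)
    T=R.from_euler('xyz',o["tool_rot"],degrees=True)
    for i in range(1,n):
        if s[i,4]>15:
            a=int(ce[i][1]);b=int(ce[i][0]);w=int(s[i,2]*1.3)+1
            p=px2w(c,ce[i],zs);print(s[i,:5],im[a,max(b-w,0)],p,"tool",T.inv().apply(p-o["eef_pos"]))
    print(o["eef_pos"],o["tool_rot"]);return o,g,c
E
python3 -c "
from h import *
disc(.009);print(go([.489,-.3347,-.001],-3.3))"
```

```text
clock: 11.25
eef_pos: [0.4908, -0.278, 0.1839]
tool_rot: [-180.0, 0.0, -3.3]
contact_force: [0.2, 0.8, -0.3]
width: 0.683
gripper_force: 0.0
clock: 11.88
eef_pos: [0.4886, -0.333, 0.1843]
tool_rot: [-180.0, 0.0, -3.2]
contact_force: [0.2, -0.3, 0.7]
width: 0.686
gripper_force: 0.0
[254 167   7   7  40] [245 245 246] [ 0.4885317  -0.33635377  0.009     ] tool [1.51220231e-04 3.37020947e-03 1.75339729e-01]
[174 179   9   8  56] [ 92 195 115] [ 0.47822471 -0.23975231  0.009     ] tool [-0.01554373 -0.09250337  0.17535161]
[ 92 228   7   7  39] [159  91 211] [ 0.41973833 -0.12387341  0.009     ] tool [-0.08042106 -0.20492894  0.17536614]
[273 232   7   6  37] [164  96 216] [ 0.40173795 -0.35675698  0.009     ] tool [-0.08536521  0.02859691  0.17533774]
[ 0.48857028 -0.33300183  0.18434014] [-1.79993018e+02  7.28909519e-04 -3.20693299e+00]
(array([ 0.05,  0.15, 18.54]), array([-0.  , -0.  ,  0.09]))
```

```bash
python3 -m crank '[[0.02,0.25,6,0,0,0,80],[0.02,0.25,12,0,0,0,80],[0.02,0.25,16,0,0,0,80],[0.02,0.25,18,0,0,0,80],[0.02,0.25,18.5,0,0,0,80],[0.02,0.25,18.5,0,0,0,80],[0.02,0.25,18.5,0,0,0,80]]'; python3 -c "
from h import *
disc(.009)"
```

```text
clock: 12.8
eef_pos: [0.4897, -0.3378, 0.0015]
tool_rot: [179.9, -0.2, -3.3]
contact_force: [-0.3, 0.4, 0.1]
width: 0.688
gripper_force: 0.0
[244 238  17  14 189] [245 245 246] [ 0.48866676 -0.33647891  0.009     ] tool [-0.00109596 -0.00123052 -0.00748953]
[ 76 263  19  16 253] [123 237 152] [ 0.4775706  -0.23967383  0.009     ] tool [-0.01774863 -0.09723555 -0.0077575 ]
[ 0.48971205 -0.33778871  0.00151667] [ 1.79870646e+02 -1.76219620e-01 -3.30148294e+00]
```

Centred within about 1 mm. I close and lift to 0.145.

```bash
python3 -m crank '[[-0.08,-0.12,0.15,0,0,0,80],[-0.08,-0.12,0.15,0,0,0,80],[-0.08,-0.12,0.15,0,0,0,200],[-0.08,-0.12,0.15,0,0,0,200],[-0.08,-0.12,0.15,0,0,0,200],[-0.08,-0.12,0.15,0,0,0,200]]'; python3 -c "
from h import *
disc(.009);print(go([.462,.111,.199],-3.4))"
```

```text
clock: 13.6
eef_pos: [0.488, -0.3358, -0.0015]
tool_rot: [180.0, -0.0, -3.3]
contact_force: [-0.9, 0.7, 5.4]
width: 0.504
gripper_force: 61.1
[245 236  18  16 214] [246 246 246] [ 0.4888425  -0.33570956  0.009     ] tool [ 0.00088367 -0.0001077  -0.01046841]
[ 75 262  20  17 259] [124 238 154] [ 0.47774619 -0.23954034  0.009     ] tool [-0.01574186 -0.09547665 -0.01051794]
[ 0.48795975 -0.33577085 -0.00146886] [ 1.79975899e+02 -3.24502256e-02 -3.30704710e+00]
(array([ -5.16, -44.44, -20.07]), array([ 0.02, -0.03,  0.09]))
```

```bash
python3 -m crank '[[0,0,-5,0,0,0,200],[0,0,-10,0,0,0,200],[0,0,-15,0,0,0,200],[-1,-6,-19,0,0,0,200],[-1.5,-12,-20,0,0,0,200],[-2,-18,-20,0,0,0,200],[-3,-24,-20,0,0,0,200],[-4,-30,-20,0,0,0,200],[-5,-36,-20,0,0,0,200],[-5.2,-41,-20,0,0,0.1,200],[-5.2,-44.4,-20,0,0,0.1,200],[-5.2,-44.4,-20,0,0,0.1,200]]';python3 -m crank '[[0,0,0,0,0,0,200],[0,0,0,0,0,0,200],[0,0,0,0,0,0,200]]'
python3 -c "
from h import *
o=get_obs();disc(o['eef_pos'][2]+.0105);
print(tip_of('wrist','puck_a'), tip_of('wrist','guide_rods'))"
```

```text
clock: 15.15
eef_pos: [0.4605, 0.1126, 0.1968]
tool_rot: [180.0, 0.1, -3.2]
contact_force: [-0.2, -0.4, -1.3]
width: 0.503
gripper_force: 61.8
clock: 15.52
eef_pos: [0.4614, 0.1099, 0.1977]
tool_rot: [180.0, 0.0, -3.5]
contact_force: [0.8, -0.2, -1.7]
width: 0.51
gripper_force: 61.8
[243 101   9   9  61] [243 243 243] [0.53461139 0.10855384 0.20822505] tool [ 0.07318032 -0.00309108 -0.01050795]
[436 185   7   7  41] [167  93 219] [0.48812497 0.01359919 0.20822505] tool [ 0.03257215  0.09452218 -0.01049309]
[ 91 207  44  51 386] [74 69 59] [0.47948624 0.17995675 0.20822505] tool [ 0.01380263 -0.07099872 -0.01050917]
[ 77 213  13  34  65] [73 67 59] [0.47678533 0.20229188 0.20822505] tool [ 0.00974444 -0.09312753 -0.01051116]
[245 236  19  17 248] [193 193 195] [0.46224017 0.10999978 0.20822505] tool [ 0.00085565 -0.00012009 -0.0105001 ]
[ 85 249  21  10  33] [76 71 61] [0.46111657 0.19853678 0.20822505] tool [-0.00566611 -0.08842371 -0.01050904]
[0.46137762 0.10993103 0.19772505] [ 1.79993761e+02  5.95846023e-03 -3.49688850e+00]
[{'pixel': [252.5, 237.6], 'p': 0.83}, {'pixel': [433.6, 186.2], 'p': 0.71}] []
```

```bash
python3 -c "
from h import *
print(go([.5363,.1118,.078],-3.4))"; python3 - <<'E'
from h import *
o=get_obs();g=grab_frame("wrist");c=cam(g,o);print("puck1 seated",px2w(c,(247,105),.05))
E
```

```text
(array([ 7.47, -0.6 , 11.99]), array([ 0.  , -0.01, -0.06]))
puck1 seated [0.53629271 0.11296669 0.05      ]
```

```bash
python3 -m crank '[[4,-0.4,4,0,0,0,200],[7.45,-0.6,8,0,0,0,200],[7.45,-0.6,10,0,0,0,200],[7.45,-0.6,12,0,0,0,200],[7.45,-0.6,12,0,0,0,200],[7.45,-0.6,12,0,0,0,200],[7.45,-0.6,12,0,0,0,200],[7.45,-0.6,12,0,0,0,200]]'
python3 - <<'E'
from h import *
o,g,c=disc(get_obs()["eef_pos"][2]+.0105);print(go([.5363,.1118,.0545],-3.4,o))
# dark screws of far housing + base: mid-line column vs crystal
gr=cv2.cvtColor(g["img"],cv2.COLOR_RGB2GRAY);b=(gr[125:200,205:310]<150).astype(np.uint8)
n,l,s,ce=cv2.connectedComponentsWithStats(b)
for i in range(1,n):
    if 20<s[i,4]<150: print(s[i],ce[i]+[205,125])
E
```

```text
clock: 16.73
eef_pos: [0.5366, 0.1125, 0.079]
tool_rot: [-180.0, -0.1, -3.4]
contact_force: [-0.5, 0.0, -1.9]
width: 0.506
gripper_force: 61.8
[245 236  18  17 241] [202 202 204] [0.53744838 0.1126524  0.08953752] tool [ 0.00086424 -0.00021858 -0.01049819]
[509 300   3   7  17] [169  96 221] [ 0.49055376 -0.03475911  0.08953752] tool [-0.03721729  0.14971154 -0.01062832]
[0.53659428 0.1124878  0.07903752] [-1.79979903e+02 -1.16673586e-01 -3.39542910e+00]
(array([-0.03,  0.07,  2.45]), array([-0.02, -0.12,  0.  ]))
[81  9  8  8 49] [289.7755102 138.       ]
[12 10  6  7 33] [219.3030303  137.90909091]
[22 36  7  7 39] [230.12820513 163.87179487]
[71 36  8  7 43] [279.41860465 163.97674419]
[ 16  51  14  22 129] [225.95348837 186.82945736]
[30 60  7  7 41] [237.95121951 188.41463415]
[65 61  5  6 23] [272.52173913 188.52173913]
```

```bash
python3 -m crank '[[-0.03,0.08,0,0,0,0,200],[-0.03,0.08,0.8,0,0,0,200],[-0.03,0.08,1.4,0,0,0,200],[-0.03,0.08,1.4,0,0,0,200]]'; python3 -m crank '[[0,0,0.5,0,0,0,200],[0,0,1.05,0,0,0,200],[0,0,1.05,0,0,0,200],[0,0,1.05,0,0,0,200]]'; python3 -m crank '[[0,0,0.3,0,0,0,200],[0,0,0.6,0,0,0,200],[0,0,0.9,0,0,0,200],[0,0,0.9,0,0,0,200]]'
```

```text
clock: 17.27
eef_pos: [0.5348, 0.1115, 0.0626]
tool_rot: [180.0, 0.1, -3.4]
contact_force: [0.4, 0.6, -1.1]
width: 0.504
gripper_force: 61.8
clock: 17.77
eef_pos: [0.536, 0.1116, 0.0535]
tool_rot: [-180.0, -0.0, -3.4]
contact_force: [0.1, -0.3, -1.6]
width: 0.503
gripper_force: 62.0
clock: 18.27
eef_pos: [0.5388, 0.1119, 0.0484]
tool_rot: [-179.9, -0.4, -3.4]
contact_force: [-2.4, -0.3, 13.9]
width: 0.505
gripper_force: 63.2
```

```bash
python3 -m crank '[[0,0,0.3,0,0,0,200],[0,0,0.6,0,0,0,200],[0,0,0.75,0,0,0,200],[0,0,0.75,0,0,0,200],[0,0,0.75,0,0,0,200]]'; cat > chk.py <<'E'
from h import *
o,g,c=disc(get_obs()["eef_pos"][2]+.0105)
gr=cv2.cvtColor(g["img"],cv2.COLOR_RGB2GRAY)
W=lambda p:w2px(c,R.from_euler('z',-3.4,degrees=True).apply(p)+[.5372,.1118,0])
for s in(1,-1):
  for y in(.011,-.011):
    a=W([s*.0175,y,.052]);b=W([s*.0235,y,.052]);u=int(round(a[0]));lo,hi=sorted((int(a[1]),int(b[1])))
    print(s,y,u,"tip0 row",round(a[1],1),"tip6 row",round(b[1],1),list(zip(range(lo-5,hi+6),gr[lo-5:hi+6,u].tolist())))
print(o["contact_force"],o["width"])
E
python3 chk.py
```

```text
clock: 18.9
eef_pos: [0.5375, 0.1117, 0.0383]
tool_rot: [-180.0, -0.2, -3.4]
contact_force: [2.5, 0.9, 4.6]
width: 0.503
gripper_force: 62.5
[245 236  18  17 236] [217 217 218] [0.53836421 0.11191443 0.04880118] tool [ 0.00089553 -0.0002396  -0.01049634]
[0.53749848 0.11173293 0.03830118] [-179.96197437   -0.22985718   -3.40722082]
1 0.011 233 tip0 row 218.3 tip6 row 207.3 [(202, 192), (203, 193), (204, 193), (205, 194), (206, 193), (207, 192), (208, 184), (209, 176), (210, 166), (211, 156), (212, 143), (213, 137), (214, 136), (215, 137), (216, 138), (217, 153), (218, 210), (219, 244), (220, 246), (221, 246), (222, 246), (223, 245)]
1 -0.011 275 tip0 row 218.3 tip6 row 207.4 [(202, 189), (203, 190), (204, 189), (205, 181), (206, 164), (207, 151), (208, 147), (209, 144), (210, 143), (211, 139), (212, 135), (213, 134), (214, 133), (215, 134), (216, 133), (217, 136), (218, 162), (219, 202), (220, 218), (221, 218), (222, 219), (223, 219)]
-1 0.011 234 tip0 row 277.0 tip6 row 286.3 [(271, 219), (272, 215), (273, 210), (274, 199), (275, 166), (276, 135), (277, 129), (278, 136), (279, 140), (280, 141), (281, 140), (282, 139), (283, 139), (284, 139), (285, 138), (286, 138), (287, 142), (288, 149), (289, 157), (290, 160), (291, 159)]
-1 -0.011 274 tip0 row 277.0 tip6 row 286.3 [(272, 248), (273, 246), (274, 220), (275, 173), (276, 140), (277, 142), (278, 159), (279, 168), (280, 168), (281, 169), (282, 170), (283, 167), (284, 166), (285, 166), (286, 168), (287, 168), (288, 169), (289, 168), (290, 167), (291, 168)]
[2.54932198 0.92051961 4.6204311 ] 0.5029713706300385
```

Both lips read as fully out. I press 2.5 mm deeper as margin and check again.

```bash
python3 -m crank '[[0,0,0.15,0,0,0,200],[0,0,0.25,0,0,0,200],[0,0,0.25,0,0,0,200],[0,0,0.25,0,0,0,200]]'; python3 chk.py
```

```text
clock: 19.45
eef_pos: [0.5374, 0.1117, 0.0357]
tool_rot: [-180.0, -0.2, -3.4]
contact_force: [3.2, 0.8, 6.3]
width: 0.506
gripper_force: 62.5
[245 236  18  16 228] [226 226 227] [0.5382618  0.11189656 0.04621125] tool [ 0.00089946 -0.00023848 -0.01049659]
[0.53738901 0.1117164  0.03571125] [-179.96344994   -0.21253022   -3.41161725]
1 0.011 232 tip0 row 220.1 tip6 row 209.0 [(203, 206), (204, 207), (205, 205), (206, 206), (207, 205), (208, 205), (209, 203), (210, 193), (211, 183), (212, 173), (213, 159), (214, 149), (215, 146), (216, 145), (217, 145), (218, 147), (219, 161), (220, 222), (221, 247), (222, 247), (223, 246), (224, 241), (225, 229)]
1 -0.011 276 tip0 row 220.1 tip6 row 209.0 [(203, 202), (204, 201), (205, 202), (206, 197), (207, 182), (208, 165), (209, 159), (210, 154), (211, 153), (212, 152), (213, 146), (214, 143), (215, 143), (216, 143), (217, 143), (218, 141), (219, 151), (220, 180), (221, 217), (222, 227), (223, 228), (224, 227), (225, 227)]
-1 0.011 234 tip0 row 279.6 tip6 row 289.1 [(274, 216), (275, 201), (276, 193), (277, 182), (278, 157), (279, 139), (280, 142), (281, 148), (282, 148), (283, 149), (284, 149), (285, 147), (286, 148), (287, 148), (288, 147), (289, 148), (290, 152), (291, 162), (292, 168), (293, 168), (294, 168)]
-1 -0.011 274 tip0 row 279.7 tip6 row 289.1 [(274, 233), (275, 210), (276, 196), (277, 183), (278, 159), (279, 144), (280, 156), (281, 173), (282, 181), (283, 181), (284, 180), (285, 181), (286, 179), (287, 179), (288, 179), (289, 179), (290, 178), (291, 179), (292, 179), (293, 179), (294, 177)]
[3.20801363 0.83728939 6.26438096] 0.5056849115057316
```

All four prong tips match joint 0. I release, go up and back, then check the result.

```bash
python3 -m crank '[[0,0,0,0,0,0,80],[0,0,0,0,0,0,80],[0,0,0,0,0,0,80],[0,0,-3,0,0,0,80],[0,0,-6,0,0,0,80],[0,0,-6,0,0,0,80],[0,0,-6,0,0,0,80],[0,0,-6,0,0,0,80]]'; python3 chk.py; python3 -c "
from h import *
f=grab_frame('top');f=grab_frame('scene')
for n in ['tape','die','pot']:
  for cn in ['top','scene']:
    print(n,cn,[(np.round(r['pixel']),round(r['p'],2)) for r in tip_of(cn,n)[:2]])"
```

```text
clock: 20.5
eef_pos: [0.5345, 0.1114, 0.0926]
tool_rot: [180.0, 0.2, -3.4]
contact_force: [-0.1, 0.6, -0.7]
width: 0.683
gripper_force: 0.0
[247 200  13  12 118] [241 240 241] [0.55782816 0.11054237 0.10306617] tool [ 0.02334881 -0.00049157 -0.01057196]
[495 286  11   9  68] [163  90 217] [ 0.49756103 -0.02841748  0.10306617] tool [-0.02854915  0.1418057  -0.01034223]
[0.53445883 0.11143664 0.09256617] [ 1.79971639e+02  1.75869516e-01 -3.40871254e+00]
1 0.011 238 tip0 row 184.1 tip6 row 175.9 [(170, 172), (171, 176), (172, 186), (173, 191), (174, 190), (175, 180), (176, 164), (177, 155), (178, 146), (179, 141), (180, 137), (181, 138), (182, 146), (183, 180), (184, 231), (185, 246), (186, 246), (187, 246), (188, 246), (189, 246)]
1 -0.011 269 tip0 row 184.1 tip6 row 175.9 [(170, 170), (171, 170), (172, 170), (173, 171), (174, 169), (175, 163), (176, 156), (177, 155), (178, 164), (179, 168), (180, 169), (181, 168), (182, 169), (183, 192), (184, 233), (185, 246), (186, 247), (187, 246), (188, 246), (189, 246)]
-1 0.011 238 tip0 row 229.5 tip6 row 236.8 [(224, 239), (225, 236), (226, 219), (227, 196), (228, 172), (229, 142), (230, 130), (231, 131), (232, 132), (233, 131), (234, 130), (235, 131), (236, 136), (237, 143), (238, 146), (239, 147), (240, 149), (241, 147)]
-1 -0.011 268 tip0 row 229.5 tip6 row 236.8 [(224, 246), (225, 246), (226, 247), (227, 247), (228, 243), (229, 198), (230, 156), (231, 153), (232, 153), (233, 155), (234, 154), (235, 154), (236, 155), (237, 154), (238, 154), (239, 153), (240, 154), (241, 152)]
[-0.05488606  0.64473938 -0.74735832] 0.6827544591891211
tape top [(array([137., 253.]), 0.77)]
tape scene [(array([178., 298.]), 0.58)]
die top [(array([250., 154.]), 0.73), (array([154., 202.]), 0.56)]
die scene [(array([174., 257.]), 0.64)]
pot top [(array([252., 150.]), 0.63)]
pot scene [(array([233., 195.]), 0.61)]
```

After release all lips read fully out. The crystal position fits a puck top 50 mm up (x = 0.5385, against 0.5436 if it were lying on the lips). The bystanders haven't moved.

```bash
python3 -m crank '[[0,0,-5,0,0,0,80],[0,0,-8,0,0,0,80],[0,0,-8,0,0,0,80]]'; python3 -c "
from cell import *
print(job_done())"
```

```text
clock: 21.32
eef_pos: [0.5378, 0.1118, 0.1779]
tool_rot: [-179.9, -0.4, -3.4]
contact_force: [1.3, 0.4, -0.8]
width: 0.684
gripper_force: 0.0
the job is handed in; nothing more can be done
None
```

Both white pucks are stacked crystal side up in the magazine, and the wrist-camera readings put both lips fully out over them; the tape, die body and pot were not touched, and I handed the job in at about 21 s (no verdict came back).

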